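# Turn the leaf of the folding slate

## Robot

A 6-joint arm with a two-finger parallel gripper is mounted at the origin on the work surface. World frame = base frame: x ahead of the robot, y to its left, z up, the work surface at z = 0. Lengths are in mm, angles in rad, forces in N, time in s.
With the tool pointing down it reaches from about 375 to 750 mm from the base axis. Payload 9 kg.
Tool frame: the origin (TCP) lies at the very end of the fingers, on their centre line; the grasp point (between the pads) lies 19 mm behind it; z points along the fingers, y is the direction in which the jaws open and shut (so a half turn about z gives the same grasp; the last joint's range is limited). The gripper opens to 85 mm and grips with 20 to 120 N. Pads are 22 mm wide; open, the fingers measure 114 mm over their backs; the gripper's body (76 mm by 85 mm) begins 54 mm behind the grasp point. The pads swing forward as they close: fully open they stand 13 mm farther back than shut.
Start: joints at [-1.341, 0.104, 0.097, 1.564, 0, 1.353], TCP at [259.804, -540.868, 231.331] pointing down, gripper open.
Joint ranges: [-2.99, 2.99], [-0.84, 1.86], [-1.1, 1.16], [-1.84, 2.11], [-1.51, 1.56], [-3.14, 3.14]. Speed limits (rad/s): [2.22, 2.22, 2.57, 3.14, 3.14, 3.14].

## Interface

Orientations are given as a unit quaternion [w, x, y, z].
In Python, from workcell import arm gives the robot as it stands.
- The arm moves only by the shell command python3 -m pendant 'ROWS' [FORCE]. ROWS is JSON, a list of rows, each a list of 7 numbers: the shift along the tool's x, y, z in m, then the turn, a rotation vector about the tool's x, y, z in degrees, then the finger opening in m, from 0 to 0.0854. A call has 1 to 12 rows; each row shifts and turns the commanded pose from where the row before left it, along the tool's axes as they then stand; what a row does not reach is not made up. A row lasts 1/12 s, in which the tool goes at most 41.7 mm and 7.16 degrees, less where a joint would pass 70% of its speed; a pose out of reach is approached as far as the arm can. A call with a gripper value outside its range is refused whole. The fingers move at their own pace and stop on an object; FORCE is the grip in N (left out, the last holds). Time passes only in rows, so rows that do not move let the fingers close. It gives the time, the measured TCP pose, the force and the opening at its end, in the units of the state.
- arm.get_obs(): the state, without advancing time (a new reading comes with each control period).
- arm.get_image(name): name is "scene" or "top"; returns (picture, depth): 400x640x3 uint8, red, green, blue; 400x640 float32, mm along the optical axis (not along the pixel's ray), 0 where there is no reading.
- arm.calibration(name): a dict with "camera_matrix" (3x3 intrinsics, pixels), "R" (3x3) and "t" (3): a world point X has camera coordinates R X + t. Camera axes: x right, y down, z forward; pixel columns grow to the right and rows downward; lengths in mm; the calibration is good to about 2 mm. A picture is of the moment at which its call begins. calibration takes no time and is no camera call.
- arm.hand_in(): hands the job in, once; it reports no verdict.
Trained networks look in the newest picture that a camera, given by its name, has taken for a name from the list of things; names that differ only in an ending like _2 or _b are one class to them, and where a whole thing is asked for, a point or a joint stands for the part that bears it (a point fixed in the world has none). Each returns a list of dicts, best first, with "confidence" (0 to 1); they miss things now and then, are a little off and sometimes report something else, mostly with a low value. They report only what shows in the picture. A call takes as long as a camera call. They do not tell look-alikes from the thing itself.
- arm.boxes_of(camera, thing): "bbox" ([left, top, width, height] in pixels, round what is visible of it).
- arm.spot_point(camera, thing): "centre" ([row, column] in pixels: a listed point, or the origin of a listed thing).
The state is a dict: "clock": time; "joint_pos": joint angles; "qvel": joint speeds; "effort": joint torques, N m; "tool_pos": TCP position; "tcp_rot": TCP orientation; "ft_force": force on the tool from outside, world axes, zero at the start; "moment": the same for the moment, N m; "gripper_width": finger opening in mm.
Only numpy, scipy, OpenCV 4.12 (cv2) and the standard library are available. Lean on these libraries where they do the work, as an engineer would, in place of code of your own. Each camera call takes 0.05 s, during which the arm holds its last target. There are 200 camera calls.

## Task

The folding slate stands ajar, with the wooden board duster lying on its open half. First push the duster off the slate's board so that it lies flat, felt side down, on the mat; then push the hinged slate leaf up and over its brass hinge, without slamming it, until it lies fully flat on the half where the duster was. Do not lift the duster, and leave all the other things where they stand.

Things in the scene. Friction and masses are not known exactly. Their poses are not given: they have to be found in the camera images.
- slate: the folding slate: a fixed wooden backing board, 150 (its x) x 210 (its y) x 8 mm thick, lying on the mat (mat top 3 mm above the work surface). Origin: centre of its underside. The hinge runs along its x across the middle. The +y half is under the ajar leaf; on the -y half the duster lies and the leaf must end. x points roughly away from the robot (yaw -0.35 to 0.5 rad).
- slate_hinge (a point): middle of the hinge axis, 13 mm above the board's underside; the axis runs along the slate's x. Two brass knuckles, each 24 mm long and 8 mm in diameter, sit on it, centred 52 mm either side of this point
- leaf (a joint): hinge angle of the leaf in rad: 0 = flat on the board's +y half, 1.571 = upright, 3.1416 = flat on the -y half (end stop). Starts ajar at 0.35 to 0.7. The hinge is stiff (about 0.13 N m friction): the leaf stays at any angle where it is left; 1 to 3 N at its free edge moves it
- leaf_edge (a point): middle of the leaf's free edge, 100 mm from the hinge axis, mid thickness. The leaf is a slate panel in a wooden frame, 140 mm along the hinge, reaching from 6 to 100 mm off the hinge axis, 10 mm thick (its mid plane passes through the axis), 0.16 kg
- duster: loose board duster, grey felt below and wood above, 90 mm along its x, 40 mm along its y, 30 mm high, about 0.12 kg; origin at the centre of its underside. It starts flat on the board's -y half, its length roughly along the spine, and slides when pushed.
- egg_cup: green ceramic egg cup with chalk in it, 48 mm diameter, 86 mm high with the chalk, loose, near the slate's far end; leave alone. Origin: centre of the underside
- stopwatch: round stopwatch lying flat, 56 mm diameter, 17 mm high, with a side button, loose, near the slate's near end; leave alone. Origin: centre of the underside
- tin: round steel sharpening tin, 52 mm diameter, 37 mm high, loose, near the slate's near end; leave alone. Origin: centre of the underside
- eraser: white eraser block, 45 x 22 x 13 mm, loose, near the slate's far end; leave alone. Origin: centre of the underside
- pencil_box: wooden pencil box with sliding lid, 210 x 64 x 38 mm, loose, well to the left; leave alone. Origin: centre of the underside
- ruler: flat wooden ruler, 220 x 30 x 5 mm, loose, to the right; leave alone. Origin: centre of the underside
Not all that is in view belongs to the job. What is meant by the duster is not black or orange, and is the larger of those in its own colour.

How it is judged:
By the outcome, as a careful person would: the job done as asked, in the order asked, and still so for the second after the job is handed in, with the robot touching nothing.
It also fails if it takes over 53 s, if anything falls off the work surface, if the arm or the gripper's body presses on something with over 40 N, if the wrist force passes 120 N, or if a joint passes its speed limit or range.

## Working session

There is one attempt and no reset: what is moved stays moved. The work goes in short steps, Python scripts to look and compute and a shell command to move; the robot and the scene stay as the last step left them, time stands still between calls to the robot, and variables do not carry over. Pictures are saved under pics/ and viewed, about 8 in all and at most 12, crops included, and the job is handed in when it is done.

```bash
mkdir -p pics; ls; cat > h.py <<'E'
import numpy as np, cv2
from workcell import arm
from scipy.spatial.transform import Rotation as R
def shot(cam,name=None):
    im,d=arm.get_image(cam)
    if name: cv2.imwrite(f'pics/{name}.png',im[:,:,::-1])
    return im,d
def cloud(cam,d):
    c=arm.calibration(cam);K=np.array(c['camera_matrix']);Rm=np.array(c['R']);t=np.array(c['t'])
    v,u=np.mgrid[:d.shape[0],:d.shape[1]]
    p=np.stack([(u-K[0,2])/K[0,0]*d,(v-K[1,2])/K[1,1]*d,d],-1)
    return (p-t)@Rm
def pix(cam,X):
    c=arm.calibration(cam);q=np.array(c['camera_matrix'])@(np.array(c['R'])@np.array(X)+c['t']);return q[:2]/q[2]
E
python3 - <<'E'
from h import *
for c in('top','scene'):
    im,d=shot(c,c+'0'); np.save(c+'0.npy',cloud(c,d))
    P=cloud(c,d)
    for th in(['slate','slate_hinge','leaf_edge','duster','egg_cup','stopwatch','tin','eraser'] if c=='top' else['duster','leaf_edge']):
        for r in arm.spot_point(c,th)[:4]:
            v,u=r['centre'];v=int(round(v));u=int(round(u));print(c,th,round(r['confidence'],2),(u,v),P[v,u].round())
print(arm.get_obs())
E
```

```text
pics
top slate 0.87 (321, 203) [575. -11.   7.]
top slate_hinge 0.77 (320, 204) [572.  -8.  13.]
top leaf_edge 0.75 (287, 208) [559.  79.  62.]
top duster 0.83 (342, 204) [572. -66.  42.]
top duster 0.77 (410, 196) [ 596. -252.   24.]
top duster 0.63 (406, 246) [ 462. -238.   33.]
top duster 0.51 (394, 161) [ 691. -209.   23.]
top egg_cup 0.77 (309, 157) [693.  23.  61.]
top stopwatch 0.56 (341, 250) [449. -66.  20.]
top tin 0.81 (297, 254) [439.  52.  41.]
top tin 0.54 (318, 205) [569.  -3.  23.]
top eraser 0.44 (346, 150) [721. -78.  18.]
scene duster 0.86 (287, 280) [ 708. -213.   15.]
scene duster 0.86 (222, 234) [ 468. -250.   22.]
scene duster 0.82 (288, 227) [577. -99.  29.]
scene leaf_edge 0.79 (331, 188) [519. 125.   2.]
{'clock': 0.6, 'joint_pos': array([-1.34067499e+00,  1.04073964e-01,  9.72985649e-02,  1.56391698e+00,
       -2.67082007e-06,  1.35306381e+00]), 'qvel': array([-0.00140192,  0.00023996,  0.00118116,  0.00134998, -0.00046698,
       -0.00033703]), 'effort': array([-8.99838615e-04, -5.56477690e+01,  5.03566682e+01,  7.39017942e-04,
       -4.50086700e-04, -2.46645175e-05]), 'tool_pos': array([ 259.81512704, -540.85588156,  231.34514836]), 'tcp_rot': array([ 5.19824729e-05,  9.75032954e-01,  2.22060208e-01, -1.01343095e-06]), 'ft_force': array([-0.04176599,  0.58856478,  0.09673091]), 'moment': array([-0.0057849 ,  0.03198127, -0.02702615]), 'gripper_width': 85.32144830823925}
```

```bash
python3 - <<'E'
import cv2
a=cv2.imread('pics/top0.png');cv2.imwrite('pics/top0c.png',cv2.resize(a[120:290,240:450],None,fx=3.5,fy=3.5,interpolation=cv2.INTER_CUBIC))
E
```

```text
(no output)
```

View pics/scene0.png

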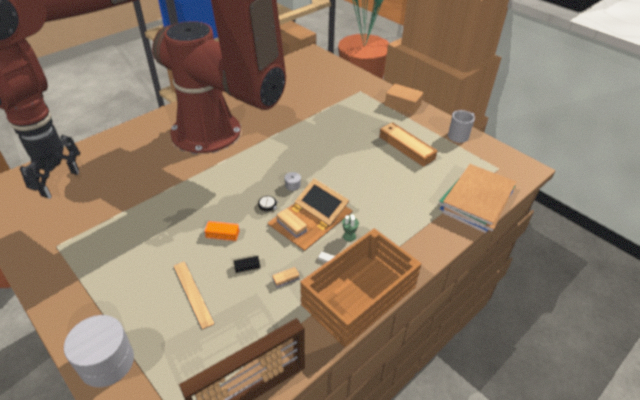

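View pics/top0c.png

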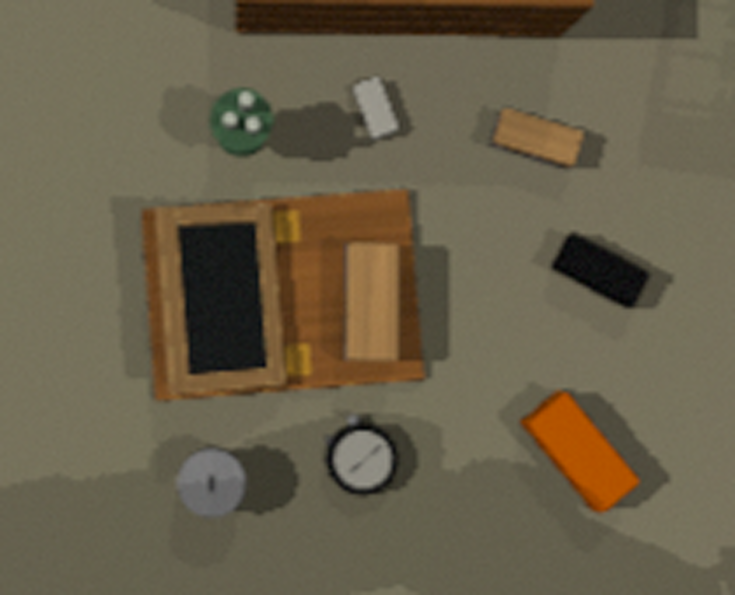

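```bash
python3 - <<'E'
from h import *
P=np.load('top0.npy')
def comp(lo,hi,seed,xr=None):
    m=((P[...,2]>lo)&(P[...,2]<hi)).astype(np.uint8)
    n,l=cv2.connectedComponents(m,connectivity=4)
    return P[l==l[seed[1],seed[0]]]
b=comp(7,120,(330,204));r=cv2.minAreaRect(b[:,:2].astype(np.float32));print('board',r,len(b))
print('mat z',np.median(P[180:230,230:260,2]))
d=comp(30,60,(342,204));r2=cv2.minAreaRect(d[:,:2].astype(np.float32));print('duster',r2,np.median(d[:,2]))
box=cv2.boxPoints(r)
e=[box[1]-box[0],box[2]-box[1]];e=[v if v[0]>0 else -v for v in e]
ex=min(e,key=lambda v:abs(v[1]/(v[0]+1e-9)));yaw=np.arctan2(ex[1],ex[0])
C=np.array(r[0]);M=np.array([[np.cos(yaw),np.sin(yaw)],[-np.sin(yaw),np.cos(yaw)]])
print('yaw',yaw,'C',C)
dl=(d[:,:2]-C)@M.T;print('duster local pct',np.percentile(dl,[2,50,98],axis=0).round(1))
bl=np.c_[(b[:,:2]-C)@M.T,b[:,2]]
for y in range(-100,110,10):
    s=bl[(abs(bl[:,1]-y)<5)&(abs(bl[:,0])<30)];print(y,len(s),s[:,2].mean().round(1) if len(s) else'')
c=arm.calibration('top');print('cam at',-np.array(c['R']).T@c['t'])
E
```

```text
board ((575.617919921875, -7.940101623535156), (152.6332550048828, 210.08018493652344), 5.183823585510254) 4163
mat z 2.745118472215894
duster ((568.1199340820312, -75.69903564453125), (88.25706481933594, 39.97148895263672), 0.14598782360553741) 40.77472989328318
yaw 0.090474844 C [575.61791992  -7.94010162]
duster local pct [[-56.5 -87.6]
 [-15.  -66.8]
 [ 29.2 -45.7]]
-100 69 10.7
-90 53 28.3
-80 87 40.8
-70 85 40.8
-60 79 41.2
-50 105 30.2
-40 75 10.9
-30 77 11.1
-20 82 10.9
-10 78 11.0
0 72 12.6
10 81 26.1
20 85 29.1
30 83 33.9
40 81 38.4
50 86 43.0
60 87 47.8
70 90 52.6
80 91 58.9
90 68 57.7
100 81 11.0
cam at [ 526.41258138   32.55336116 1063.59261198]
```

```bash
python3 -m pendant '[[0,0,0,0,0,-6.95,0.04],[0,0,0,0,0,-6.95,0.04],[0,0,0,0,0,-6.95,0.04],[0,0,0,0,0,-6.95,0.04],[0,0,0,0,0,-6.95,0.04],[0,0,0,0,0,-6.95,0.04],[0,0,0,0,0,-6.95,0.04],[0,0,0,0,0,-6.95,0.04],[0,0,0,0,0,-6.95,0.04],[0,0,0,0,0,-6.95,0.04]]'
python3 -m pendant '[[0.028,0.0205,0,0,0,0,0.04],[0.028,0.0205,0,0,0,0,0.04],[0.028,0.0205,0,0,0,0,0.04],[0.028,0.0205,0,0,0,0,0.04],[0.028,0.0205,0,0,0,0,0.04],[0.028,0.0205,0,0,0,0,0.04],[0.028,0.0205,0,0,0,0,0.04],[0.028,0.0205,0,0,0,0,0.04],[0.028,0.0205,0,0,0,0,0.04],[0.028,0.0205,0,0,0,0,0.04],[0.028,0.0205,0,0,0,0,0.04],[0.028,0.0205,0,0,0,0,0.04]]'
cat >> h.py <<'E'
YAW=.0905;C=np.array([575.6,-7.9,3.]);B=np.array([[np.cos(YAW),np.sin(YAW),0],[-np.sin(YAW),np.cos(YAW),0],[0,0,1]])
def state():
    o=arm.get_obs();q=o['tcp_rot'];T=R.from_quat(q[[1,2,3,0]]).as_matrix()
    L=B@(o['tool_pos']-C);print('t',o['clock'],'local(z above mat)',L.round(1),'axes local xyz cols\n',(B@T).round(3),'F local',(B@o['ft_force']).round(1),'w',o['gripper_width'].round(1),'j',o['joint_pos'].round(2))
E
python3 -c "from h import *;state()"
```

```text
clock: 1.43
tool_pos: [259.8, -540.9, 231.4]
tcp_rot: [0.0, 0.672, 0.74, -0.0]
ft_force: [0.1, 0.4, 0.8]
gripper_width: 40.1
clock: 2.43
tool_pos: [475.3, -182.5, 231.6]
tcp_rot: [0.0, 0.675, 0.738, 0.0]
ft_force: [-0.4, -0.9, 0.2]
gripper_width: 40.2Traceback (most recent call last):
  File "<string>", line 1, in <module>
    from h import *;state()
                    ~~~~~^^
  File "h.py", line 18, in state
    L=B@(o['tool_pos']-C);print('t',o['clock'],'local(z above mat)',L.round(1),'axes local xyz cols\n',(B@T).round(3),'F local',(B@o['ft_force']).round(1),'w',o['gripper_width'].round(1),'j',o['joint_pos'].round(2))
                                                                                                                                                               ^^^^^^^^^^^^^^^^^^^^^^^^
AttributeError: 'float' object has no attribute 'round'
```

```bash
sed -i "s/o\['gripper_width'\].round(1)/o['gripper_width']/" h.py; python3 -c "from h import *;state()"
```

```text
t 2.4333 local(z above mat) [-115.7 -164.9  228.6] axes local xyz cols
 [[ 0.001  1.     0.001]
 [ 1.    -0.001 -0.001]
 [-0.001  0.001 -1.   ]] F local [-0.4 -0.9  0.2] w 40.16825924233631 j [-0.62 -0.17 -0.17  1.57 -0.    0.86]
```

```bash
python3 -m pendant '[[0.0282,0.0204,0,0,0,0,0.04],[0.0282,0.0204,0,0,0,0,0.04],[0.0282,0.0204,0,0,0,0,0.04],[0.0282,0.0204,0,0,0,0,0.04],[0.0282,0.0204,0,0,0,0,0.04],[0,0,0.03,0,0,0,0.04],[0,0,0.035,0,0,0,0.04],[0,0,0.035,0,0,0,0.04],[0,0,0.035,0,0,0,0.04],[0,0,0.025,0,0,0,0.04],[0,0,0,0,0,0,0.04]]'
python3 - <<'E'
from h import *;state()
im,d=shot('scene');cv2.imwrite('pics/s1.png',cv2.resize(im[150:290,220:400,::-1],None,fx=4,fy=4,interpolation=cv2.INTER_CUBIC))
E
```

```text
clock: 3.35
tool_pos: [559.8, -33.4, 65.4]
tcp_rot: [-0.004, 0.675, 0.738, -0.002]
ft_force: [-0.4, 0.3, 0.2]
gripper_width: 39.8
t 3.35 local(z above mat) [-18.1 -24.   62.4] axes local xyz cols
 [[ 0.     1.    -0.008]
 [ 1.    -0.     0.003]
 [ 0.003 -0.008 -1.   ]] F local [-0.3  0.4  0.2] w 39.80046400119589 j [-0.29  0.03 -0.28  1.27 -0.    1.19]
```

View pics/s1.png

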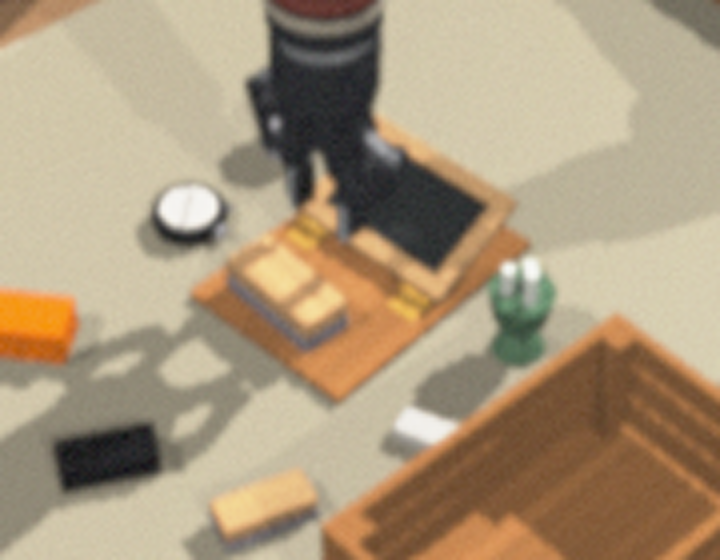

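The scene crop shows the large wooden duster with grey felt on the slate at (285,295). The small wooden one at (265,510) and the black and orange ones are decoys. The fingers are over the gap between duster and hinge, so I go down.

```bash
python3 -m pendant '[[0,0,0.02,0,0,0,0.04],[0,0,0.015,0,0,0,0.04],[0,0,0.01,0,0,0,0.04],[0,0,0.005,0,0,0,0.04],[0,0,0,0,0,0,0.04],[0,0,0,0,0,0,0.04]]'
python3 -c "from h import *;state()"
```

```text
clock: 3.9
tool_pos: [564.2, -34.7, 22.6]
tcp_rot: [0.001, 0.675, 0.738, 0.0]
ft_force: [-0.6, -0.4, -0.4]
gripper_width: 40.0
t 3.9 local(z above mat) [-13.7 -25.7  19.6] axes local xyz cols
 [[ 0.001  1.     0.001]
 [ 1.    -0.001 -0.001]
 [-0.001  0.001 -1.   ]] F local [-0.6 -0.4 -0.4] w 39.97303877839207 j [-0.29  0.07 -0.32  1.18 -0.    1.19]
```

```bash
python3 -m pendant '[[0,0,0.006,0,0,0,0.04],[-0.006,0,0,0,0,0,0.04],[-0.006,0,0,0,0,0,0.04],[-0.006,0,0,0,0,0,0.04],[-0.006,0,0,0,0,0,0.04],[-0.006,0,0,0,0,0,0.04],[-0.006,0,0,0,0,0,0.04],[-0.006,0,0,0,0,0,0.04]]'
python3 -m pendant '[[-0.006,0,0,0,0,0,0.04],[-0.006,0,0,0,0,0,0.04],[-0.006,0,0,0,0,0,0.04],[-0.006,0,0,0,0,0,0.04],[-0.006,0,0,0,0,0,0.04],[-0.006,0,0,0,0,0,0.04],[-0.006,0,0,0,0,0,0.04],[-0.005,0,0,0,0,0,0.04],[0,0,0,0,0,0,0.04]]'
python3 - <<'E'
from h import *;state()
im,d=shot('scene');cv2.imwrite('pics/s2.png',cv2.resize(im[150:290,220:400,::-1],None,fx=4,fy=4,interpolation=cv2.INTER_CUBIC))
E
```

```text
clock: 4.57
tool_pos: [567.5, -77.1, 15.5]
tcp_rot: [0.0, 0.675, 0.738, 0.0]
ft_force: [-0.3, 1.5, 1.0]
gripper_width: 39.9
clock: 5.32
tool_pos: [571.7, -124.3, 15.3]
tcp_rot: [0.0, 0.675, 0.738, -0.0]
ft_force: [-0.0, 0.5, -0.8]
gripper_width: 40.0
t 5.3167 local(z above mat) [ -14.4 -115.5   12.3] axes local xyz cols
 [[ 0.001  1.     0.   ]
 [ 1.    -0.001 -0.001]
 [-0.001  0.    -1.   ]] F local [ 0.   0.5 -0.8] w 40.002780277337884 j [-0.44  0.14 -0.26  1.17 -0.    1.04]
```

View pics/s2.png

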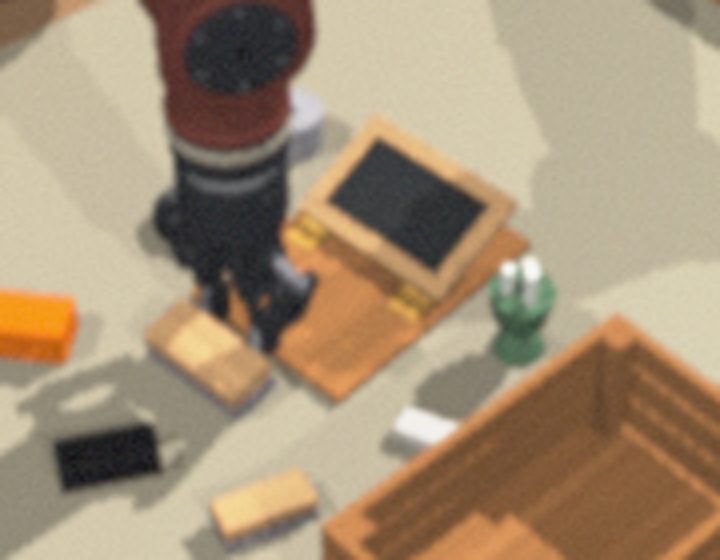

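```bash
python3 -m pendant '[[0.006,0,0,0,0,0,0.04],[0,0,-0.02,0,0,0,0.02],[0,0,-0.035,0,0,0,0],[0,0,-0.035,0,0,0,0],[0,0,-0.035,0,0,0,0],[0.02,0,-0.03,0,0,0,0],[0.035,0,-0.02,0,0,0,0],[0.038,0,0,0,0,0,0],[0.038,0,0,0,0,0,0],[0.038,0,0,0,0,0,0],[0.038,0,0,0,0,0,0],[0.038,0,0,0,0,0,0]]'
python3 - <<'E'
from h import *;state()
im,d=shot('top');P=(cloud('top',d)-C)@B.T
m=(P[...,1]<-106)&(P[...,1]>-190)&(abs(P[...,0])<90)&(P[...,2]>15)&(P[...,2]<60)
q=P[m];r=cv2.minAreaRect(q[:,:2].astype(np.float32));print(r,q.min(0),q.max(0),np.median(q[:,2]))
t=q[q[:,2]>25];A=np.c_[t[:,:2],np.ones(len(t))];print('plane',np.linalg.lstsq(A,t[:,2],rcond=None)[0].round(3),len(t))
E
```

```text
clock: 6.37
tool_pos: [548.2, 129.3, 190.5]
tcp_rot: [0.0, 0.674, 0.738, 0.0]
ft_force: [0.8, -0.2, -0.5]
gripper_width: -0.2
t 6.3667 local(z above mat) [-14.9 139.1 187.5] axes local xyz cols
 [[ 0.  1.  0.]
 [ 1. -0. -0.]
 [-0.  0. -1.]] F local [ 0.7 -0.2 -0.5] w -0.16271266567331552 j [-0.   -0.01 -0.1   1.49 -0.    1.48]
((-12.29604721069336, -142.18028259277344), (89.59577178955078, 40.20501708984375), 0.2577472925186157) [ -57.03019663 -162.47431828   15.04817621] [  32.5297839  -122.24213864   35.0020734 ] 29.442399974776386
plane [0.0000e+00 1.0000e-02 3.1027e+01] 490
```

```bash
python3 -m pendant '[[0.02,0.01,0.03,0,0,0,0],[0,0,0.03,0,0,0,0],[0,0,0,0,-6.5,0,0],[0,0,0,0,-6.5,0,0],[0,0,0,0,-6.5,0,0],[0,0,0,0,-6.5,0,0],[0,0,0,0,-6.5,0,0],[0,0,0,0,-6.5,0,0],[0,0,0,0,-6,0,0],[0,0,0,0,0,0,0],[0,0,0,0,0,0,0]]'
python3 - <<'E'
from h import *;state()
im,d=shot('scene');cv2.imwrite('pics/s3.png',cv2.resize(im[90:290,220:420,::-1],None,fx=3,fy=3,interpolation=cv2.INTER_CUBIC))
E
```

```text
clock: 7.33
tool_pos: [556.1, 148.8, 128.1]
tcp_rot: [0.281, 0.622, 0.683, -0.259]
ft_force: [0.0, -0.4, -0.4]
gripper_width: 0.5
t 7.3333 local(z above mat) [ -5.3 157.9 125.1] axes local xyz cols
 [[-0.004  1.    -0.002]
 [ 0.708  0.002 -0.706]
 [-0.706 -0.004 -0.708]] F local [-0.  -0.4 -0.4] w 0.4877926084402894 j [ 0.39  0.42  0.1   1.54 -0.74  1.98]
```

View pics/s3.png

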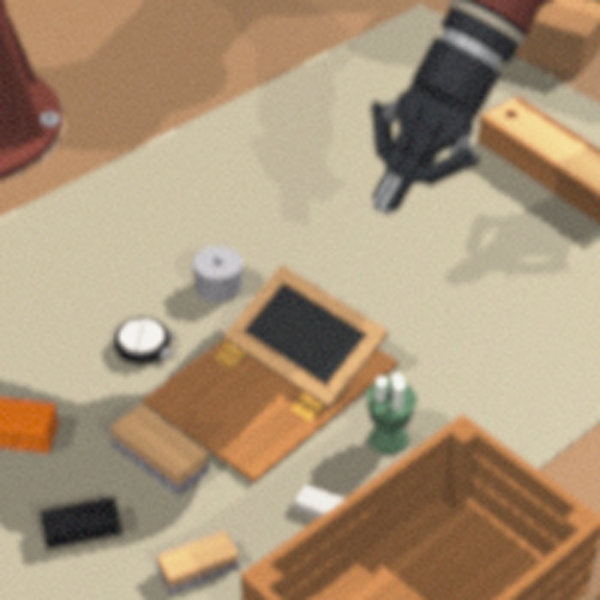

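```bash
python3 -m pendant '[[0.022,0,0.03,0,0,0,0],[0,0,0.025,0,0,0,0],[0,0,0.025,0,0,0,0],[0,0,0.015,0,0,0,0],[0,0,0.01,0,0,0,0],[0,0,0.01,0,0,0,0],[0,0,0,0,0,0,0],[0,0,0,0,0,0,0]]'
python3 - <<'E'
from h import *;state()
im,d=shot('scene');cv2.imwrite('pics/s4.png',cv2.resize(im[140:260,250:400,::-1],None,fx=5,fy=5,interpolation=cv2.INTER_CUBIC))
E
```

```text
clock: 8.05
tool_pos: [563.7, 81.8, 34.9]
tcp_rot: [0.283, 0.624, 0.681, -0.257]
ft_force: [-0.8, 0.5, 0.1]
gripper_width: -0.4
t 8.05 local(z above mat) [-3.7 90.4 31.9] axes local xyz cols
 [[ 0.003  1.     0.   ]
 [ 0.708 -0.002 -0.706]
 [-0.706  0.002 -0.708]] F local [-0.8  0.6  0.1] w -0.35888560827729643 j [ 0.29  0.38 -0.11  1.26 -0.77  1.85]
```

View pics/s4.png

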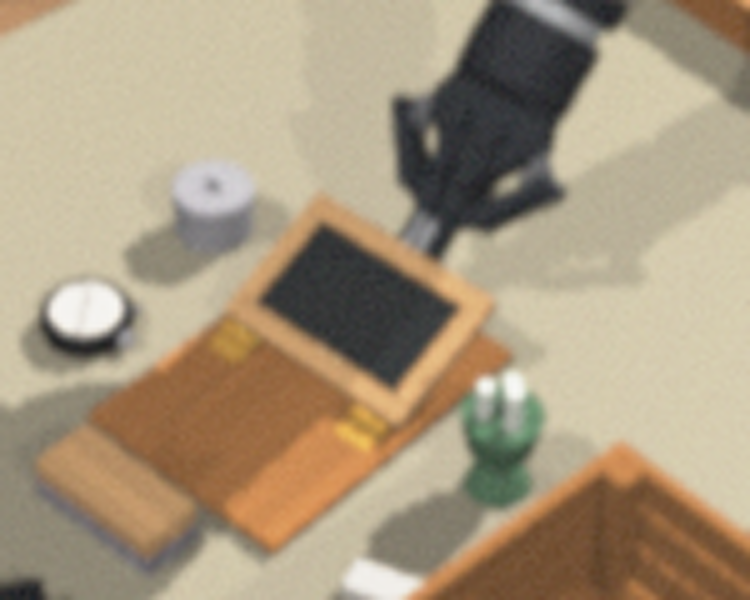

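```bash
cat > plan.py <<'E'
import sys; from h import *
# usage: plan.py start_theta end_theta step rho ; prints rows (x,z mm, turn deg)
a,b,st,rho=map(float,sys.argv[1:5]); state()
o=arm.get_obs();q=o['tcp_rot'];T=B@R.from_quat(q[[1,2,3,0]]).as_matrix();p=(B@(o['tool_pos']-C))[1:]
t=np.arctan2(-T[2,0],T[1,0])
for th in np.arange(a,b+.01,st):
    tt=np.radians(np.interp(th,[45,150],[45,0]));h=np.radians(th)
    goal=np.array([0,13])+rho*np.array([np.cos(h),np.sin(h)])+5*np.array([np.sin(h),-np.cos(h)])+11*np.array([np.cos(tt),-np.sin(tt)])
    d=goal-p;x=np.array([np.cos(t),-np.sin(t)]);z=np.array([-np.sin(t),-np.cos(t)])
    print(int(th),[round(d@x,1),round(d@z,1),round(np.degrees(tt-t)*-1,1)],goal.round(1))
    p=goal;t=tt
E
python3 plan.py 28 76 4 84
```

```text
t 8.1 local(z above mat) [-3.5 90.9 32. ] axes local xyz cols
 [[ 0.003  1.     0.001]
 [ 0.708 -0.001 -0.706]
 [-0.706  0.002 -0.708]] F local [-0.1  0.7  0.3] w -0.2439520149759836 j [ 0.29  0.38 -0.11  1.26 -0.77  1.85]
28 [np.float64(-10.4), np.float64(-1.2), np.float64(-0.1)] [84.3 40.2]
32 [np.float64(-5.6), np.float64(-1.9), np.float64(-0.0)] [81.7 45.5]
36 [np.float64(-5.7), np.float64(-1.5), np.float64(-0.0)] [78.7 50.6]
40 [np.float64(-5.8), np.float64(-1.1), np.float64(-0.0)] [75.3 55.4]
44 [np.float64(-5.8), np.float64(-0.7), np.float64(-0.0)] [71.7 60. ]
48 [np.float64(-5.9), np.float64(-0.5), np.float64(1.3)] [67.9 64.5]
52 [np.float64(-5.9), np.float64(-0.3), np.float64(1.7)] [63.8 68.8]
56 [np.float64(-5.9), np.float64(-0.1), np.float64(1.7)] [59.5 72.7]
60 [np.float64(-5.9), np.float64(0.2), np.float64(1.7)] [54.9 76.4]
64 [np.float64(-5.8), np.float64(0.4), np.float64(1.7)] [50.1 79.7]
68 [np.float64(-5.8), np.float64(0.6), np.float64(1.7)] [45.1 82.7]
72 [np.float64(-5.8), np.float64(0.9), np.float64(1.7)] [39.9 85.3]
76 [np.float64(-5.7), np.float64(1.1), np.float64(1.7)] [34.5 87.5]
```

```bash
python3 -m pendant '[[-0.005,0,0,0,0,0,0],[-0.0054,0,-0.001,0,0,0,0],[-0.0056,0,-0.002,0,0,0,0],[-0.0057,0,-0.0015,0,0,0,0],[-0.0058,0,-0.001,0,0,0,0],[-0.0058,0,-0.0007,0,0,0,0],[-0.0059,0,-0.0005,0,1.3,0,0],[-0.0059,0,-0.0003,0,1.7,0,0],[0,0,0,0,0,0,0]]'; python3 plan.py 54 98 4 84
python3 - <<'E'
from h import *
im,d=shot('scene');cv2.imwrite('pics/s5.png',cv2.resize(im[140:260,250:400,::-1],None,fx=5,fy=5,interpolation=cv2.INTER_CUBIC))
E
```

```text
clock: 8.85
tool_pos: [566.3, 54.3, 72.1]
tcp_rot: [0.265, 0.631, 0.689, -0.241]
ft_force: [0.8, 0.3, 0.1]
gripper_width: 0.1
t 8.85 local(z above mat) [-3.6 62.8 69.1] axes local xyz cols
 [[ 0.003  1.     0.001]
 [ 0.744 -0.001 -0.668]
 [-0.668  0.002 -0.744]] F local [0.9 0.2 0.1] w 0.08876537210698393 j [ 0.22  0.26 -0.17  1.26 -0.72  1.75]
54 [np.float64(-2.0), np.float64(-0.5), np.float64(0.8)] [61.7 70.8]
58 [np.float64(-5.9), np.float64(0.1), np.float64(1.7)] [57.3 74.6]
62 [np.float64(-5.8), np.float64(0.3), np.float64(1.7)] [52.6 78.1]
66 [np.float64(-5.8), np.float64(0.5), np.float64(1.7)] [47.6 81.2]
70 [np.float64(-5.8), np.float64(0.8), np.float64(1.7)] [42.5 84. ]
74 [np.float64(-5.7), np.float64(1.0), np.float64(1.7)] [37.2 86.4]
78 [np.float64(-5.7), np.float64(1.2), np.float64(1.7)] [31.8 88.5]
82 [np.float64(-5.6), np.float64(1.4), np.float64(1.7)] [26.2 90.1]
86 [np.float64(-5.5), np.float64(1.7), np.float64(1.7)] [20.6 91.4]
90 [np.float64(-5.4), np.float64(1.9), np.float64(1.7)] [14.9 92.2]
94 [np.float64(-5.4), np.float64(2.1), np.float64(1.7)] [ 9.2 92.7]
98 [np.float64(-5.3), np.float64(2.3), np.float64(1.7)] [ 3.4 92.7]
```

View pics/s5.png

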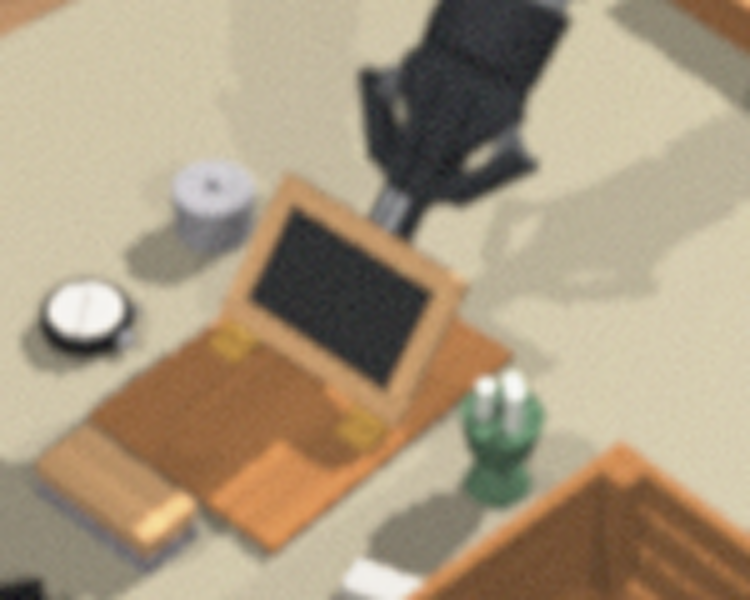

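The leaf is rising on the fingertip (edge at about (370,230) in the crop) and nothing else has moved. I continue the arc.

```bash
python3 -m pendant '[[-0.0035,0,-0.0005,0,0.8,0,0],[-0.0058,0,0.0001,0,1.7,0,0],[-0.0058,0,0.0003,0,1.7,0,0],[-0.0058,0,0.0005,0,1.7,0,0],[-0.0058,0,0.0008,0,1.7,0,0],[-0.0057,0,0.001,0,1.7,0,0],[-0.0057,0,0.0012,0,1.7,0,0],[-0.0056,0,0.0014,0,1.7,0,0],[-0.0055,0,0.0017,0,1.7,0,0],[-0.0054,0,0.0019,0,1.7,0,0],[-0.0054,0,0.0021,0,1.7,0,0],[-0.0053,0,0.0023,0,1.7,0,0]]'; python3 plan.py 100 144 4 84
```

```text
clock: 9.9
tool_pos: [570.6, -5.1, 94.6]
tcp_rot: [0.143, 0.661, 0.724, -0.131]
ft_force: [-0.9, 1.4, 0.1]
gripper_width: -0.1
t 9.9 local(z above mat) [-4.7  3.2 91.6] axes local xyz cols
 [[-0.     1.    -0.001]
 [ 0.924 -0.    -0.382]
 [-0.382 -0.001 -0.924]] F local [-0.8  1.5  0.1] w -0.06769115932506674 j [-0.03  0.03 -0.27  1.22 -0.39  1.44]
100 [np.float64(-2.8), np.float64(0.1), np.float64(1.0)] [ 0.6 92.6]
104 [np.float64(-5.1), np.float64(2.6), np.float64(1.7)] [-5.1 92. ]
108 [np.float64(-5.0), np.float64(2.8), np.float64(1.7)] [-10.7  91. ]
112 [np.float64(-4.8), np.float64(3.0), np.float64(1.7)] [-16.3  89.7]
116 [np.float64(-4.7), np.float64(3.2), np.float64(1.7)] [-21.7  87.9]
120 [np.float64(-4.6), np.float64(3.4), np.float64(1.7)] [-26.9  85.8]
124 [np.float64(-4.4), np.float64(3.6), np.float64(1.7)] [-32.   83.3]
128 [np.float64(-4.2), np.float64(3.7), np.float64(1.7)] [-36.9  80.5]
132 [np.float64(-4.1), np.float64(3.9), np.float64(1.7)] [-41.6  77.3]
136 [np.float64(-3.9), np.float64(4.1), np.float64(1.7)] [-46.   73.8]
140 [np.float64(-3.7), np.float64(4.2), np.float64(1.7)] [-50.2  70. ]
144 [np.float64(-3.5), np.float64(4.4), np.float64(1.7)] [-54.   65.9]
```

```bash
python3 -m pendant '[[-0.0028,0,0.0001,0,1,0,0],[-0.0051,0,0.0026,0,1.7,0,0],[-0.005,0,0.0028,0,1.7,0,0],[-0.0048,0,0.003,0,1.7,0,0],[-0.0047,0,0.0032,0,1.7,0,0],[-0.0046,0,0.0034,0,1.7,0,0],[-0.0044,0,0.0036,0,1.7,0,0],[-0.0042,0,0.0037,0,1.7,0,0],[-0.0041,0,0.0039,0,1.7,0,0],[-0.0039,0,0.0041,0,1.7,0,0],[-0.0037,0,0.0042,0,1.7,0,0],[-0.0035,0,0.0044,0,1.7,0,0]]'; python3 plan.py 147 180 3 84
python3 - <<'E'
from h import *
im,d=shot('scene');cv2.imwrite('pics/s6.png',cv2.resize(im[140:260,250:400,::-1],None,fx=5,fy=5,interpolation=cv2.INTER_CUBIC))
E
```

```text
clock: 10.9
tool_pos: [576.0, -62.3, 69.0]
tcp_rot: [0.018, 0.674, 0.738, -0.016]
ft_force: [-0.2, -0.1, 1.5]
gripper_width: -0.0
t 10.9 local(z above mat) [ -4.5 -54.2  66. ] axes local xyz cols
 [[ 0.     1.    -0.   ]
 [ 0.999 -0.    -0.048]
 [-0.048 -0.    -0.999]] F local [-0.2 -0.1  1.5] w -0.019190657174084615 j [-0.31  0.06 -0.24  1.25 -0.04  1.17]
147 [np.float64(-2.4), np.float64(3.4), np.float64(1.5)] [-56.7  62.7]
150 [np.float64(-2.4), np.float64(3.4), np.float64(1.3)] [-59.2  59.3]
153 [np.float64(-2.3), np.float64(3.7), np.float64(-0.0)] [-61.6  55.6]
156 [np.float64(-2.1), np.float64(3.9), np.float64(-0.0)] [-63.7  51.7]
159 [np.float64(-1.9), np.float64(4.0), np.float64(-0.0)] [-65.6  47.8]
162 [np.float64(-1.7), np.float64(4.1), np.float64(-0.0)] [-67.3  43.7]
165 [np.float64(-1.5), np.float64(4.1), np.float64(-0.0)] [-68.8  39.6]
168 [np.float64(-1.3), np.float64(4.2), np.float64(-0.0)] [-70.1  35.4]
171 [np.float64(-1.1), np.float64(4.3), np.float64(-0.0)] [-71.2  31.1]
174 [np.float64(-0.8), np.float64(4.3), np.float64(-0.0)] [-72.   26.8]
177 [np.float64(-0.6), np.float64(4.4), np.float64(-0.0)] [-72.6  22.4]
180 [np.float64(-0.4), np.float64(4.4), np.float64(-0.0)] [-73.  18.]
```

View pics/s6.png

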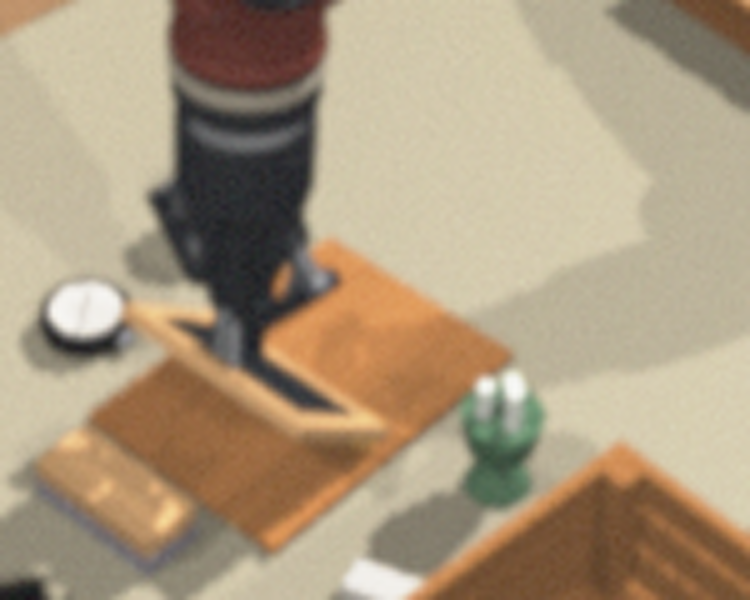

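```bash
python3 -m pendant '[[-0.0024,0,0.0034,0,1.5,0,0],[-0.0024,0,0.0034,0,1.3,0,0],[-0.0023,0,0.0037,0,0,0,0],[-0.0021,0,0.0039,0,0,0,0],[-0.0019,0,0.004,0,0,0,0],[-0.0017,0,0.0041,0,0,0,0],[-0.0015,0,0.0041,0,0,0,0],[-0.0007,0,0.0021,0,0,0,0],[-0.0006,0,0.0021,0,0,0,0],[-0.0006,0,0.0021,0,0,0,0],[-0.0005,0,0.0021,0,0,0,0],[-0.0004,0,0.0021,0,0,0,0]]'
python3 plan.py 174 180 3 84
```

```text
clock: 11.95
tool_pos: [577.5, -79.2, 32.0]
tcp_rot: [-0.0, 0.675, 0.738, -0.0]
ft_force: [-0.6, 0.1, 1.2]
gripper_width: -0.0
t 11.95 local(z above mat) [ -4.5 -71.2  29. ] axes local xyz cols
 [[ 0.  1. -0.]
 [ 1. -0. -0.]
 [-0. -0. -1.]] F local [-0.6  0.1  1.2] w -0.04953782845088814 j [-0.36  0.12 -0.26  1.2  -0.    1.12]
174 [np.float64(-0.8), np.float64(2.2), np.float64(0.0)] [-72.   26.8]
177 [np.float64(-0.6), np.float64(4.4), np.float64(-0.0)] [-72.6  22.4]
180 [np.float64(-0.4), np.float64(4.4), np.float64(-0.0)] [-73.  18.]
```

```bash
python3 -m pendant '[[-0.0005,0,0.0015,0,0,0,0],[-0.0005,0,0.0015,0,0,0,0],[-0.0005,0,0.0015,0,0,0,0],[0,0,0.0013,0,0,0,0],[0,0,0.001,0,0,0,0],[0,0,0.001,0,0,0,0],[0,0,0.001,0,0,0,0],[0,0,0.0007,0,0,0,0],[0,0,0.0005,0,0,0,0],[0,0,0,0,0,0,0],[0,0,0,0,0,0,0]]'
python3 -c "from h import *;state()"
```

```text
clock: 12.87
tool_pos: [577.7, -80.7, 22.1]
tcp_rot: [-0.0, 0.675, 0.738, -0.0]
ft_force: [-0.8, -0.4, 0.1]
gripper_width: 0.0
t 12.8667 local(z above mat) [ -4.5 -72.7  19.1] axes local xyz cols
 [[ 0.  1. -0.]
 [ 1. -0.  0.]
 [ 0. -0. -1.]] F local [-0.8 -0.3  0.1] w 0.005129064922695091 j [-0.36  0.13 -0.26  1.18  0.    1.12]
```

```bash
python3 -m pendant '[[0,0,0.0006,0,0,0,0],[0,0,0.0006,0,0,0,0],[0,0,0.0003,0,0,0,0],[0,0,0,0,0,0,0]]'
python3 -m pendant '[[0,0,0.0003,0,0,0,0],[0,0,0.0004,0,0,0,0],[0,0,0,0,0,0,0]]'
```

```text
clock: 13.2
tool_pos: [577.7, -80.8, 20.6]
tcp_rot: [-0.0, 0.675, 0.738, -0.0]
ft_force: [-0.7, -0.6, -0.6]
gripper_width: 0.0
clock: 13.45
tool_pos: [577.7, -80.8, 19.9]
tcp_rot: [0.0, 0.675, 0.738, -0.0]
ft_force: [-0.4, 0.1, -0.9]
gripper_width: -0.2
```

```bash
python3 -m pendant '[[0,0,0.0005,0,0,0,0],[0,0,0.0005,0,0,0,0],[0,0,0,0,0,0,0]]'
python3 -m pendant '[[0,0,0.0005,0,0,0,0],[0,0,0.0005,0,0,0,0],[0,0,0,0,0,0,0]]'
python3 - <<'E'
from h import *
im,d=shot('top');P=(cloud('top',d)-C)@B.T
for y in range(-100,1,10):
    for xr in((-60,-40),(35,60)):
        s=P[(abs(P[...,1]-y)<5)&(P[...,0]>xr[0])&(P[...,0]<xr[1])&(P[...,2]<40)];print(y,xr,len(s),np.median(s[:,2]).round(1) if len(s) else'')
E
```

```text
clock: 13.7
tool_pos: [577.8, -80.8, 19.5]
tcp_rot: [0.0, 0.675, 0.738, -0.0]
ft_force: [-1.1, 0.5, 5.2]
gripper_width: -0.2
clock: 13.95
tool_pos: [577.9, -80.8, 19.4]
tcp_rot: [0.0, 0.675, 0.738, -0.0]
ft_force: [-5.5, 2.5, 13.4]
gripper_width: -0.3
-100 (-60, -40) 0 
-100 (35, 60) 0 
-90 (-60, -40) 0 
-90 (35, 60) 0 
-80 (-60, -40) 0 
-80 (35, 60) 0 
-70 (-60, -40) 0 
-70 (35, 60) 0 
-60 (-60, -40) 0 
-60 (35, 60) 13 16.8
-50 (-60, -40) 0 
-50 (35, 60) 32 16.0
-40 (-60, -40) 0 
-40 (35, 60) 31 15.7
-30 (-60, -40) 0 
-30 (35, 60) 36 16.3
-20 (-60, -40) 16 18.2
-20 (35, 60) 34 17.6
-10 (-60, -40) 26 17.7
-10 (35, 60) 34 17.0
0 (-60, -40) 27 15.4
0 (35, 60) 34 14.6
```

```bash
python3 -m pendant '[[0,0,-0.002,0,0,0,0],[0,0,-0.01,0,0,0,0],[0,0,-0.03,0,0,0,0],[0,0,-0.035,0,0,0,0],[0,0,-0.035,0,0,0,0],[0,0,-0.035,0,0,0,0],[0.035,0,-0.02,0,0,0,0],[0.038,0,0,0,0,0,0],[0.038,0,0,0,0,0,0],[0.038,0,0,0,0,0,0],[0.038,0,0,0,0,0,0],[0.038,0,0,0,0,0,0]]'
python3 -m pendant '[[0.038,0,0,0,0,0,0],[0.03,0,0,0,0,0,0],[0,0,0,0,0,0,0],[0,0,0,0,0,0,0]]'
python3 - <<'E'
from h import *
im,d=shot('top');P0=cloud('top',d);P=(P0-C)@B.T
m=(P[...,1]<-8)&(P[...,1]>-98)&(abs(P[...,0])<68)&(P[...,2]<40);q=P[m]
fr=q[(q[:,1]<-90)|(abs(q[:,0])>60)]
A=np.c_[fr[:,:2],np.ones(len(fr))];print('leaf frame plane',np.linalg.lstsq(A,fr[:,2],rcond=None)[0].round(4),len(fr))
for y in range(-100,0,15):
    s=q[abs(q[:,1]-y)<5];print(y,np.median(s[:,2]).round(1))
m=(P[...,1]<-108)&(P[...,1]>-190)&(abs(P[...,0])<90)&(P[...,2]>25)&(P[...,2]<60);q=P[m]
print('duster',cv2.minAreaRect(q[:,:2].astype(np.float32)),np.median(q[:,2]))
a=cv2.imread('pics/top0.png');cv2.imwrite('pics/end.png',np.hstack([cv2.resize(k[120:290,240:450],None,fx=1.9,fy=1.9) for k in(a,im[:,:,::-1])]))
D=np.load('top0.npy')[...,2]-P0[...,2]
E
```

```text
clock: 15.0
tool_pos: [557.1, 145.1, 185.7]
tcp_rot: [0.0, 0.675, 0.738, 0.0]
ft_force: [-0.1, 0.4, 0.4]
gripper_width: -0.4
clock: 15.33
tool_pos: [551.0, 212.5, 185.3]
tcp_rot: [0.0, 0.674, 0.739, -0.0]
ft_force: [-0.4, 0.2, 0.7]
gripper_width: -0.1
leaf frame plane [ 1.70000e-03 -0.00000e+00  1.78602e+01] 323
-100 17.8
-85 17.1
-70 16.5
-55 16.6
-40 16.4
-25 16.2
-10 17.7
duster ((-12.28042984008789, -142.64468383789062), (40.07100296020508, 89.46063232421875), 89.88946533203125) 29.532575347506537
```

View pics/end.png

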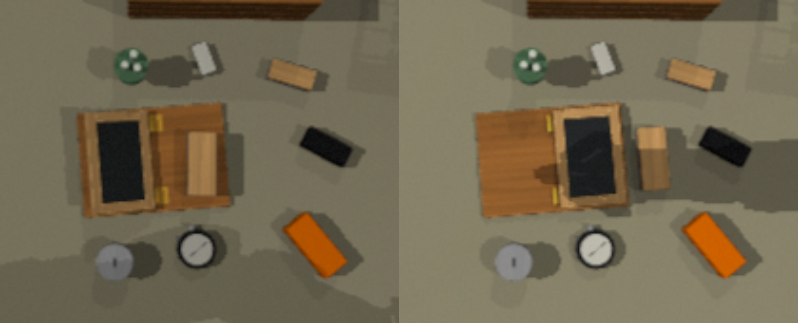

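The before/after pair shows the leaf flat on the -y half and the duster on the mat beside it, at (652,158) in the right-hand picture. Everything else is unmoved. The leaf frame has zero slope at 17.9 mm above the mat, against an expected 18.

```bash
python3 -c "from workcell import arm;print(arm.hand_in())"
```

```text
the job is handed in; nothing more can be done
None
```

The job is done and handed in. The duster is flat on the mat, and the slate leaf lies fully flat on the half where the duster was. The last clock reading before hand-in was about 15.4 s of the 53 s allowed.

- **Duster:** I pushed the large wooden duster off the board sideways without lifting it. The depth check shows its top level at 29.5 mm above the mat (expected 30), and it lies about 17 mm clear of the board's edge.
- **Leaf:** I lifted it from under its free edge with the closed fingertips, took it over the hinge, slowed down near the end and pressed it down with about 13 N. The last depth check shows its frame level at 17.9 mm above the mat (expected 18).
- **Fingertip contact:** The fingertips met the slate panel about 1.5 mm below the frame top, which fits the panel being recessed in its frame.
- **Other things:** The top-view pictures from before and after show nothing else around the slate moved. The pencil box and ruler lie outside that crop, and the arm never went near enough to touch them. No check failed, and the arm was clear of everything at hand-in.

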